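# Seat the reference cell in the photometer

### The job

Pick up the capped square glass cell, holding it only by its two ribbed sides, and put it into the photometer's cell well with its clear faces looking along the light path. Press it gently down past the retaining spring until it stands fully home on the bottom of the well, let go, and then close the cover. Leave everything else where it stands.

Things in the scene. Friction and masses are not known exactly. Their poses are not given: they have to be found in the camera images.
- cell: sealed square glass reference cell, 25 x 25 mm, 70 mm tall, about 80 g, standing on a folded towel 4 mm thick. Origin: centre of its underside; z up. Its +x and -x faces are the clear windows, not to be touched; its +y and -y faces are frosted and vertically ribbed, to hold it by. It chips if driven onto the bottom of the well with more than 25 N.
- cell_cap (a point): centre of the top of the cell, 70 mm above its underside, axes as the cell's. The top 8 mm is a black cap with a 2 mm high grey ridge across its middle that runs from clear face to clear face.
- photometer: benchtop photometer, fixed, 260 mm (x) by 240 mm (y), flat deck 100 mm above the bench. Origin: centre of its underside; x points from the front panel with display and keys to the rear. The light path through the cell well runs along this x axis; two white dashes on the deck, before and behind the well, mark it.
- well (a point): centre of the mouth of the cell well, at deck level, axes as the photometer's. The well is 27 mm wide along x, 27.5 mm along y, with a 3 mm chamfer round its mouth. Its bottom is a height-adjustable platform left by the last user anywhere from 24 to 42 mm below the deck; this is not measured and is felt as a firm stop. The cell then stands 28 to 46 mm proud.
- well_spring (a point): crest of the rounded steel retaining spring that bulges 3 mm into the well from its +y wall, 20 mm below the deck. It presses the cell to the -y wall with 5 to 10 N; the cell's foot meets it about 14 mm down, needs a downward push of some 3 to 8 N to pass and slide on, and is then held by the rubbing wherever it is let go, so the cell does not drop home by itself.
- cover (a joint): hinge of the photometer's cover, rad: 0 = closed on the deck, with a stop there; grows as it opens up and back; it starts at about 1.6 to 1.8. A stiff hinge: it stays where it is left; 1 to 2 N at the tab moves it.
- cover_hinge (a point): middle of the cover's hinge axis, 60 mm behind the well's centre along the photometer's x, at deck level; the axis is parallel to the photometer's y. The cover is a dark box open below, 120 mm long from the hinge, 100 mm wide, 54 mm high. The point turns with the cover.
- cover_tab (a point): middle of the upper face of the cover's pull tab, 131 mm from the hinge axis: a plate 4 mm thick, 50 mm wide, standing 22 mm out of the front wall. Closed, it is level, its face 11.5 mm over the deck; open, it points up and the face looks to the rear (photometer +x). Pushing on this face closes the cover. Its z: the face's outward normal; x points to the hinge.
- vial: round glass vial with black cap, 24 mm diameter, 58 mm tall, standing on the towel; leave it. Origin: centre of its underside.
- dish_stack: three stacked glass Petri dishes, 60 mm diameter, 46 mm high; leave them. Origin: centre of the underside.
- dish: single glass Petri dish, 60 mm diameter, 15 mm high; leave it. Origin: centre of the underside.
- tape: roll of blue tape lying flat, 100 mm diameter, 25 mm high; leave it. Origin: centre of the underside.
- cup_a: clear plastic cup, 68 mm rim diameter, 75 mm high; leave it. Origin: centre of the underside.
- cup_b: second clear plastic cup, the same size; leave it. Origin: centre of the underside.
- tweezers: steel tweezers lying flat, 120 mm long; leave them. Origin: their middle, underside.

How it is judged:
By the outcome, as a careful person would: the job done as asked, in the order asked, and still so for the second after the job is handed in, with the robot touching nothing.
It also fails if it takes over 67 s, if anything falls off the work surface, if the arm or the gripper's body presses on something with over 40 N, if the wrist force passes 120 N, or if a joint passes its speed limit or range.

### The arm

A 6-joint arm with a two-finger parallel gripper is mounted at the origin on the work surface. World frame = base frame: x ahead of the robot, y to its left, z up, the work surface at z = 0. Lengths are in m, angles in rad, forces in N, time in s.
With the tool pointing down it reaches from about 0.35 to 1 m from the base axis. Payload 7.1 kg.
Tool frame: the origin (TCP) lies at the very end of the fingers, on their centre line; the grasp point (between the pads) lies 19 mm behind it; z points along the fingers, y is the line along which they close (so a half turn about z gives the same grasp; the last joint's range is limited). The gripper opens to 85 mm and grips with 20 to 120 N. Pads are 22 mm wide; open, the fingers measure 114 mm over their backs; the gripper's body (76 mm by 85 mm) begins 54 mm behind the grasp point. The pads swing forward as they close: fully open they stand 13 mm farther back than shut.
Start: joints at [-1.145, 0.423, 1.63, -0, 1.089, -0.019], TCP at [0.269, -0.564, 0.231] pointing down, gripper open.
Joint ranges: [-3, 3], [-0.9, 2.11], [0.09, 2.58], [-1.31, 4.45], [0.11, 2.69], [-2.54, 2.54]. Speed limits (rad/s): [2.39, 2.39, 3.01, 3.14, 3.14, 3.14].

### API

Orientations are given as a rotation vector (axis times angle).
In Python, from rig import status, optics, workorder gives the robot as it stands. The module is installed in compiled form; this text tells all that it offers.
- The arm moves only by the shell command python3 -m creep 'ROWS'. ROWS is JSON, a list of rows, each an object of numbers: "claw": the finger opening in m, from 0 to 0.0854; "tx", "ty", "tz": the shift along the tool's x, y, z in m; "wx", "wy", "wz": the turn, a rotation vector about the tool's x, y, z in degrees. In form: [{"claw": .., "tx": .., "ty": .., "tz": .., "wx": .., "wy": .., "wz": ..}, ...]. A call has 1 to 8 rows; each row shifts and turns the commanded pose from where the row before left it, along the tool's axes as they then stand; what a row does not reach is not made up. A row lasts 1/10 s, in which the tool goes at most 50 mm and 8.59 degrees, less where a joint would pass 70% of its speed; a pose out of reach is approached as far as the arm can. A call with a gripper value outside its range is refused whole. The fingers move at their own pace and stop on an object; the grip force is fixed at half the most. Time passes only in rows, so rows that do not move let the fingers close. It gives the time, the measured TCP pose, the force, the opening and the grip force at its end, in the units of the state.
- status.get_state(): the state, without advancing time (a new reading comes with each control period).
- optics.get_image(name): name is "scene" or "top" or "wrist"; returns the picture (480x640x3 uint8, red, green, blue); there is no depth.
- optics.get_calibration(name): a dict with "camera_matrix" (3x3 intrinsics, pixels), "rvec" (rotation vector, rad) and "tvec" (3), from world to camera coordinates, as OpenCV has them. Camera axes: x right, y down, z forward; pixel columns grow to the right and rows downward; lengths in m; the calibration is good to about 2 mm. A picture is of the moment at which its call begins: read the wrist's pose just before it. get_calibration takes no time and is no camera call; for the wrist camera it gives the pose at the moment of the call.
- workorder.sign_off(): hands the job in; it is judged then, once.
The state is a dict: "clock": time; "joint_positions": joint angles; "dq": joint speeds; "tau": joint torques, N m; "tool_pos": TCP position; "tool_rot": TCP orientation; "contact_force": force on the tool from outside, world axes, zero at the start; "ft_torque": the same for the moment, N m; "gripper_width": opening from 0.0 (shut) to 1.0 (fully open); "grip_force": force on a finger pad.
Only numpy, scipy, OpenCV 4.12 (cv2) and the standard library are available. Lean on these libraries where they do the work, as an engineer would, in place of code of your own. Each camera call takes 0.05 s, during which the arm holds its last target. There are 200 camera calls.

## Working session

There is one attempt and no reset: what is moved stays moved. The work goes in short steps, Python scripts to look and compute and a shell command to move; the robot and the scene stay as the last step left them, time stands still between calls to the robot, and variables do not carry over. Pictures are saved under pics/ and viewed, at most 13 in all, crops included, and the job is handed in when it is done.

```bash
mkdir -p pics
cat > h.py <<'E'
import numpy as np,cv2
from rig import status,optics
def cal(n):
    c=optics.get_calibration(n);K=np.array(c["camera_matrix"],float);R=cv2.Rodrigues(np.array(c["rvec"],float))[0];t=np.array(c["tvec"],float).ravel();return K,R,t
def ray(c,p):
    K,R,t=c;d=R.T@np.linalg.solve(K,[p[0],p[1],1.]);return -R.T@t,d/np.linalg.norm(d)
def plane(c,p,z):
    o,d=ray(c,p);return o+d*(z-o[2])/d[2]
def proj(c,X):
    K,R,t=c;q=K@(R@np.array(X,float)+t);return q[:2]/q[2]
def two(c1,p1,c2,p2):
    o1,d1=ray(c1,p1);o2,d2=ray(c2,p2);s=np.linalg.lstsq(np.c_[d1,-d2],o2-o1,rcond=None)[0]
    a=o1+s[0]*d1;b=o2+s[1]*d2;return (a+b)/2,np.linalg.norm(a-b)
def snap(n,f):
    c=cal(n);im=optics.get_image(n);cv2.imwrite("pics/"+f+".png",im[:,:,::-1]);return c,im
def load(f): return cv2.imread("pics/"+f+".png")
E
python3 - <<'E'
from h import *
np.set_printoptions(precision=4,suppress=True)
print(status.get_state())
for n in("scene","top"):
    c,_=snap(n,n+"0");print(n,c[0],-c[1].T@c[2],c[1])
E
```

```text
{'clock': 0.0, 'joint_positions': array([-1.145 ,  0.4239,  1.6307, -0.    ,  1.0886, -0.019 ]), 'dq': array([ 0.0016,  0.0007,  0.0005, -0.0005,  0.0003,  0.0005]), 'tau': array([  0.0012, -55.7382, -28.1741,  -0.0001,   0.0072,   0.    ]), 'tool_pos': array([ 0.2687, -0.5637,  0.2305]), 'tool_rot': array([-3.0627, -0.6926,  0.0005]), 'contact_force': array([-0.3512, -0.0864,  1.2273]), 'ft_torque': array([-0.0126,  0.0275,  0.0063]), 'grip_force': 0.0, 'gripper_width': 1.0021890162204943}
scene [[590.5609   0.     322.4431]
 [  0.     590.5609 238.5702]
 [  0.       0.       1.    ]] [ 1.1139 -1.0046  1.0245] [[ 0.8625  0.5059  0.01  ]
 [ 0.3184 -0.5273 -0.7877]
 [-0.3933  0.6826 -0.6159]]
top [[449.023    0.     309.5328]
 [  0.     449.023  230.5633]
 [  0.       0.       1.    ]] [0.386  0.0312 1.0883] [[-0.015  -0.9999  0.0081]
 [-0.9924  0.0139 -0.1224]
 [ 0.1222 -0.0099 -0.9925]]
```

View pics/top0.png

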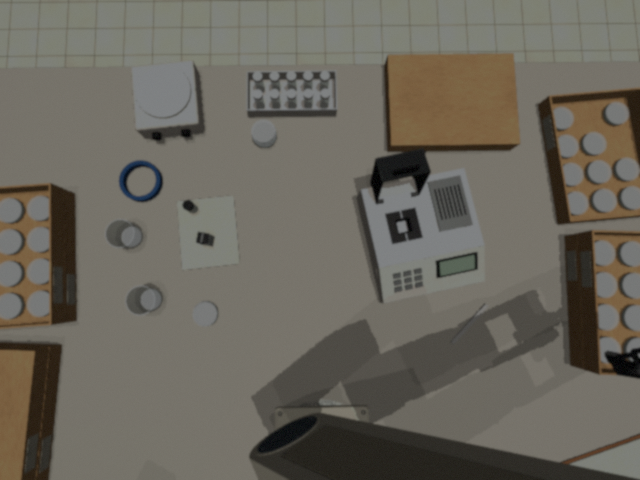

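View pics/scene0.png

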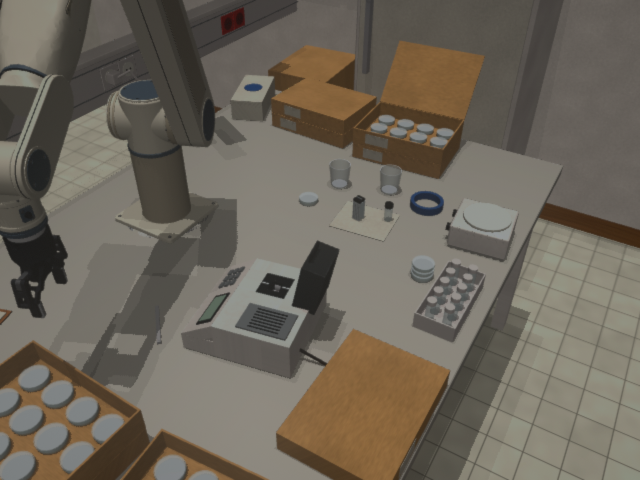

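The top view shows the cell near (204,239), the vial at (189,206), the well at (402,226), and the open cover at (400,170). The scene view agrees, with the cell at (358,207). Next I'll enlarge crops of the cell and well.

Run:
```python
from h import *
np.set_printoptions(precision=4,suppress=True)
t=load("top0");s=load("scene0");ct=cal("top");cs=cal("scene")
def crop(im,x,y,w,h,k): return cv2.resize(im[y:y+h,x:x+w],None,fx=k,fy=k,interpolation=cv2.INTER_CUBIC)
a=crop(t,180,190,40,30*2,5);b=crop(t,355,145,130,160,3)[:300*2]
d=crop(s,340,185,60,50,5)
canvas=np.zeros((600,800,3),np.uint8)
canvas[:300,:200]=a;canvas[:480,200:590]=b;canvas[300:550,:200]=d[:,:200]
canvas[:,590:]=0
e=crop(s,240,235,105,140,2);canvas[:280,590:800]=e
canvas=cv2.convertScaleAbs(canvas,alpha=1.6)
cv2.imwrite("pics/c1.png",canvas)
print("cell",plane(ct,(204,239),.07),plane(ct,(189,206),.062));print("well",plane(ct,(402,226),.1))
```

```text
cell [0.4955 0.2615 0.07  ] [0.5736 0.299  0.062 ]
well [ 0.5151 -0.1845  0.1   ]
```

View pics/c1.png

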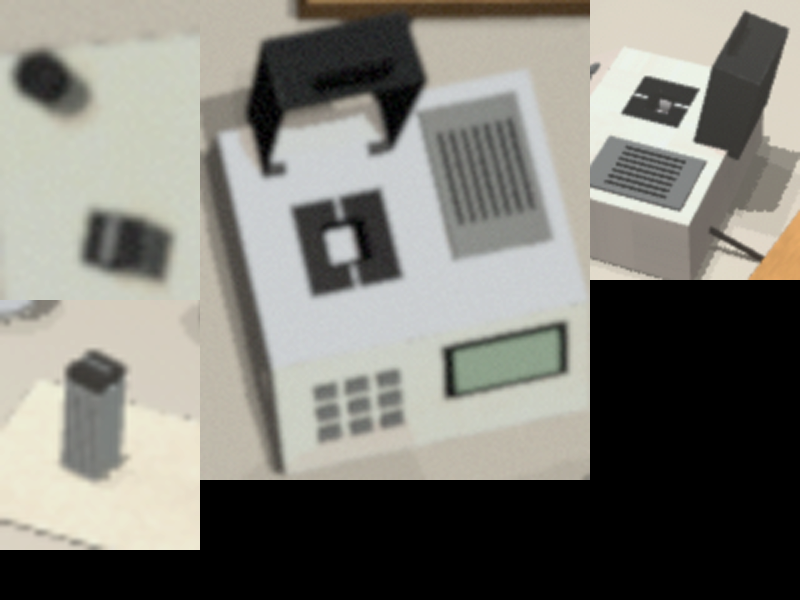

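The crops show the cell's cap ridge running about along world x, turned roughly −15°. The well is centred in its black plate at top-image (402,226), the photometer is turned about +12°, and the cover is open.

```bash
cat >> h.py <<'E'
def tool():
    s=status.get_state();return np.array(s["tool_pos"]),cv2.Rodrigues(np.array(s["tool_rot"],float))[0]
def yaw(R): # heading of tool x, and of tool y
    return np.degrees(np.arctan2(R[1,0],R[0,0])),np.degrees(np.arctan2(R[1,1],R[0,1]))
def go(target,yawx=None):
    p,R=tool();d=R.T@(np.array(target)-p);wz=None
    if yawx is not None:
        c,s=np.cos(np.radians(yawx)),np.sin(np.radians(yawx));Rt=np.array([[c,s,0],[s,-c,0],[0,0,-1.]])
        wz=np.degrees(cv2.Rodrigues(R.T@Rt)[0].ravel())
    print("shift mm (tool)",np.round(d*1000,1),"turn deg",wz)
E
python3 - <<'E'
from h import *
np.set_printoptions(precision=4,suppress=True)
p,R=tool();print(R,yaw(R));c=cal("wrist");print(c[0]);print("cam in tool",R.T@(-c[1].T@c[2]-p));print("cam axes in tool\n",R.T@c[1].T)
# deck measurements from top: black plate & deck corners
ct=cal("top");t=load("top0")
g=cv2.cvtColor(t,cv2.COLOR_BGR2GRAY)
roi=np.zeros_like(g);roi[200:252,380:430]=1
m=((g<110)*roi).astype(np.uint8)
P=cv2.morphologyEx(m,cv2.MORPH_CLOSE,np.ones((9,9)))
k=max(cv2.findContours(P,0,2)[0],key=cv2.contourArea)
W=np.array([plane(ct,q[0],.1)[:2] for q in k],np.float32)
print("plate",cv2.minAreaRect(W))
roi[:]=0;roi[228:250,192:218]=1
m=((g<100)*roi).astype(np.uint8);k=max(cv2.findContours(m,0,2)[0],key=cv2.contourArea)
print("cell",cv2.minAreaRect(np.array([plane(ct,q[0],.07)[:2] for q in k],np.float32)))
go([.42,-.18,.3]);go([.45,.26,.25])
E
```

```text
[[ 0.9027  0.4303 -0.0006]
 [ 0.4303 -0.9027  0.0013]
 [ 0.     -0.0014 -1.    ]] (np.float64(25.483522944817427), np.float64(-64.51647522459947))
[[332.1583   0.     324.0172]
 [  0.     332.1583 238.3334]
 [  0.       0.       1.    ]]
cam in tool [ 0.0708  0.0006 -0.1427]
cam axes in tool
 [[-0.0004 -0.959  -0.2834]
 [ 1.     -0.0008  0.0012]
 [-0.0013 -0.2834  0.959 ]]
plate ((0.5167320370674133, -0.18755680322647095), (0.07160007953643799, 0.07181110233068466), 11.387475967407227)
cell ((0.496415376663208, 0.2592538893222809), (0.04079693183302879, 0.02877802774310112), 79.34982299804688)
shift mm (tool) [ 301.7 -281.4  -69. ] turn deg None
shift mm (tool) [ 518.  -665.6  -18.4] turn deg None
```

```bash
A='{"tx":0.0278,"ty":-0.0213,"tz":0.001}'
python3 -m creep '[{"tx":0.0278,"ty":-0.0213,"tz":0.001},{"tx":0.0278,"ty":-0.0213,"tz":0.001},{"tx":0.0278,"ty":-0.0213,"tz":0.001},{"tx":0.0278,"ty":-0.0213,"tz":0.001},{"tx":0.0278,"ty":-0.0213,"tz":0.001},{"tx":0.0278,"ty":-0.0213,"tz":0.001},{"tx":0.0278,"ty":-0.0213,"tz":0.001},{"tx":0.0278,"ty":-0.0213,"tz":0.001}]'
python3 -m creep '[{"tx":0.0278,"ty":-0.0213,"tz":0.001},{"tx":0.0278,"ty":-0.0213,"tz":0.001},{"tx":0.0278,"ty":-0.0213,"tz":0.001},{"tx":0.0278,"ty":-0.0213,"tz":0.001},{"wz":-8.3},{"wz":-8.3},{"wz":-8.3},{"wz":-8.3}]'
python3 -m creep '[{"wz":-8.3},{"wz":-8.3},{"wz":-8.3},{"wz":-8.3},{"wz":-8.3},{"wz":-8.3},{"wz":-8.3},{"wz":-8.3}]'
python3 -m creep '[{"wz":-8.3},{"wz":-8.3},{"wz":-8.3},{"wz":-8.3},{"wz":-8.3},{"wz":-8.3},{"wz":-8.3},{"wz":-8.3}]'
python3 -m creep '[{},{}]'
python3 - <<'E'
from h import *
p,R=tool();print(p,yaw(R));snap("wrist","w1")
E
```

```text
[ 0.26873341 -0.56373083  0.23061507] (np.float64(25.483522944817427), np.float64(-64.51647522459947))validation failed for argument at $[0]...
validation failed for argument at $[0]...
validation failed for argument at $[0]...
validation failed for argument at $[0]...
validation failed for argument at $[0]...
```

View pics/w1.png

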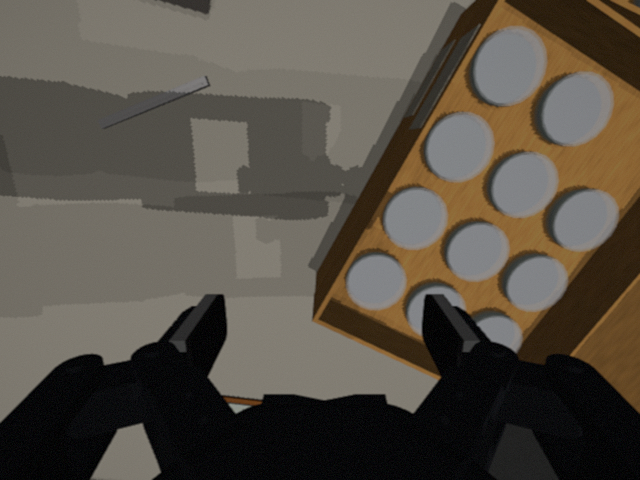

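The picture still shows the start pose, with the tweezers and the box. The moves were refused because every row needs all its fields.

```bash
python3 -m creep '[{"claw":0.085,"tx":0.0278,"ty":-0.0213,"tz":0.001,"wx":0,"wy":0,"wz":0},{"claw":0.085,"tx":0.0278,"ty":-0.0213,"tz":0.001,"wx":0,"wy":0,"wz":0},{"claw":0.085,"tx":0.0278,"ty":-0.0213,"tz":0.001,"wx":0,"wy":0,"wz":0},{"claw":0.085,"tx":0.0278,"ty":-0.0213,"tz":0.001,"wx":0,"wy":0,"wz":0},{"claw":0.085,"tx":0.0278,"ty":-0.0213,"tz":0.001,"wx":0,"wy":0,"wz":0},{"claw":0.085,"tx":0.0278,"ty":-0.0213,"tz":0.001,"wx":0,"wy":0,"wz":0},{"claw":0.085,"tx":0.0278,"ty":-0.0213,"tz":0.001,"wx":0,"wy":0,"wz":0},{"claw":0.085,"tx":0.0278,"ty":-0.0213,"tz":0.001,"wx":0,"wy":0,"wz":0}]' &&
python3 -m creep '[{"claw":0.085,"tx":0.0278,"ty":-0.0213,"tz":0.001,"wx":0,"wy":0,"wz":0},{"claw":0.085,"tx":0.0278,"ty":-0.0213,"tz":0.001,"wx":0,"wy":0,"wz":0},{"claw":0.085,"tx":0.0278,"ty":-0.0213,"tz":0.001,"wx":0,"wy":0,"wz":0},{"claw":0.085,"tx":0.0278,"ty":-0.0213,"tz":0.001,"wx":0,"wy":0,"wz":0},{"claw":0.085,"tx":0,"ty":0,"tz":0,"wx":0,"wy":0,"wz":-8.3},{"claw":0.085,"tx":0,"ty":0,"tz":0,"wx":0,"wy":0,"wz":-8.3},{"claw":0.085,"tx":0,"ty":0,"tz":0,"wx":0,"wy":0,"wz":-8.3},{"claw":0.085,"tx":0,"ty":0,"tz":0,"wx":0,"wy":0,"wz":-8.3}]' &&
python3 -m creep '[{"claw":0.085,"tx":0,"ty":0,"tz":0,"wx":0,"wy":0,"wz":-8.3},{"claw":0.085,"tx":0,"ty":0,"tz":0,"wx":0,"wy":0,"wz":-8.3},{"claw":0.085,"tx":0,"ty":0,"tz":0,"wx":0,"wy":0,"wz":-8.3},{"claw":0.085,"tx":0,"ty":0,"tz":0,"wx":0,"wy":0,"wz":-8.3},{"claw":0.085,"tx":0,"ty":0,"tz":0,"wx":0,"wy":0,"wz":-8.3},{"claw":0.085,"tx":0,"ty":0,"tz":0,"wx":0,"wy":0,"wz":-8.3},{"claw":0.085,"tx":0,"ty":0,"tz":0,"wx":0,"wy":0,"wz":-8.3},{"claw":0.085,"tx":0,"ty":0,"tz":0,"wx":0,"wy":0,"wz":-8.3}]' &&
python3 -m creep '[{"claw":0.085,"tx":0,"ty":0,"tz":0,"wx":0,"wy":0,"wz":-8.3},{"claw":0.085,"tx":0,"ty":0,"tz":0,"wx":0,"wy":0,"wz":-8.3},{"claw":0.085,"tx":0,"ty":0,"tz":0,"wx":0,"wy":0,"wz":-8.3},{"claw":0.085,"tx":0,"ty":0,"tz":0,"wx":0,"wy":0,"wz":-8.3},{"claw":0.085,"tx":0,"ty":0,"tz":0,"wx":0,"wy":0,"wz":-8.3},{"claw":0.085,"tx":0,"ty":0,"tz":0,"wx":0,"wy":0,"wz":-8.3},{"claw":0.085,"tx":0,"ty":0,"tz":0,"wx":0,"wy":0,"wz":-8.3},{"claw":0.085,"tx":0,"ty":0,"tz":0,"wx":0,"wy":0,"wz":-8.3}]'
python3 - <<'E'
from h import *
p,R=tool();print(p,yaw(R));c,im=snap("wrist","w2");np.savez("pics/w2.npz",*c)
cv2.imwrite("pics/w2b.png",cv2.convertScaleAbs(im[:,:,::-1],alpha=1.5))
E
```

```text
clock: 0.95
tool_pos: [0.3967, -0.3133, 0.2232]
tool_rot: [-3.064, -0.693, 0.0]
contact_force: [0.4, -0.6, 0.7]
gripper_width: 0.993
grip_force: 0.0
clock: 1.75
tool_pos: [0.46, -0.1896, 0.2191]
tool_rot: [-2.733, -1.548, 0.0]
contact_force: [0.5, -0.1, -0.6]
gripper_width: 0.994
grip_force: 0.0
clock: 2.55
tool_pos: [0.4599, -0.1898, 0.2192]
tool_rot: [-1.44, -2.792, 0.0]
contact_force: [0.4, -0.1, 0.4]
gripper_width: 0.995
grip_force: 0.0
clock: 3.35
tool_pos: [0.4599, -0.1898, 0.2192]
tool_rot: [0.324, -3.124, -0.0]
contact_force: [0.2, 0.8, -0.7]
gripper_width: 0.997
grip_force: 0.0
[ 0.45992557 -0.18980272  0.21915925] (np.float64(-168.17167041687597), np.float64(101.82832448701885))
```

View pics/w2b.png

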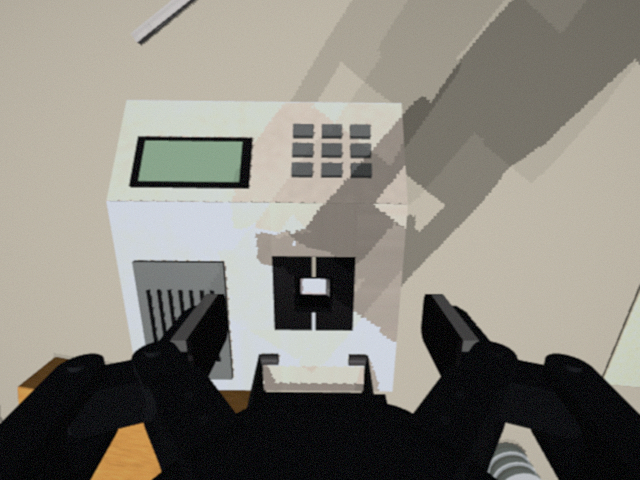

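The wrist view is nearly aligned with the photometer. The plate spans columns 273–355 and rows 256–330, the dashes are at column 314, and the hinge lugs are at (268,360) and (359,360). Next I'll measure the well and its yaw.

Run:
```python
from h import *
np.set_printoptions(precision=4,suppress=True)
z=np.load("pics/w2.npz");c=[z[k] for k in z.files];im=load("w2");g=cv2.cvtColor(im,cv2.COLOR_BGR2GRAY)
m=np.zeros_like(g);m[245:342,262:366]=(g[245:342,262:366]<50)
P=cv2.morphologyEx(m,cv2.MORPH_CLOSE,np.ones((31,31)))
k=max(cv2.findContours(P,0,2)[0],key=cv2.contourArea)
print(cv2.boundingRect(k))
print("plate",cv2.minAreaRect(np.array([plane(c,q[0],.1)[:2] for q in k],np.float32)))
# dashes: bright inside plate
b=((g>90)*cv2.erode(P,np.ones((3,3)))).astype(np.uint8)
n,l,s,ce=cv2.connectedComponentsWithStats(b)
for i in range(1,n):
    if s[i,4]>5: print(s[i],plane(c,ce[i],.1))
# deck front edge line
pts=[]
for u in list(range(120,230,5))+list(range(380,400,5)):
    col=g[190:215,u].astype(int);d=np.abs(np.diff(cv2.GaussianBlur(g[190:215,u:u+1],(1,5),0).ravel().astype(int)));pts.append(plane(c,(u,190.5+d.argmax()),.1)[:2])
v=cv2.fitLine(np.array(pts,np.float32),cv2.DIST_HUBER,0,.01,.01).ravel();print("front edge",v,np.degrees(np.arctan2(v[1],v[0]))-90)
```

```text
(272, 256, 83, 74)
plate ((0.5154005289077759, -0.1890726089477539), (0.06885692477226257, 0.06927502155303955), 11.131287574768066)
[312 258   3  19  45] [ 0.4903 -0.194   0.1   ]
[301 279  25  15 368] [ 0.5079 -0.1905  0.1   ]
[312 313   3  16  48] [ 0.5406 -0.1842  0.1   ]
front edge [ 0.1847 -0.9828  0.4512 -0.2717] -169.35896
```

```bash
python3 -m creep '[{"claw":0.085,"tx":-0.006,"ty":0.037,"tz":0.0015,"wx":0,"wy":0,"wz":0},{"claw":0.085,"tx":-0.006,"ty":0.037,"tz":0.0015,"wx":0,"wy":0,"wz":0},{"claw":0.085,"tx":-0.006,"ty":0.037,"tz":0.0015,"wx":0,"wy":0,"wz":0},{"claw":0.085,"tx":-0.006,"ty":0.037,"tz":0.0015,"wx":0,"wy":0,"wz":0},{"claw":0.085,"tx":-0.006,"ty":0.037,"tz":0.0015,"wx":0,"wy":0,"wz":0},{"claw":0.085,"tx":-0.006,"ty":0.037,"tz":0.0015,"wx":0,"wy":0,"wz":0},{"claw":0.085,"tx":-0.006,"ty":0.037,"tz":0.0015,"wx":0,"wy":0,"wz":0},{"claw":0.085,"tx":-0.006,"ty":0.037,"tz":0.0015,"wx":0,"wy":0,"wz":0}]' >/dev/null &&
python3 -m creep '[{"claw":0.085,"tx":-0.006,"ty":0.037,"tz":0.0015,"wx":0,"wy":0,"wz":0},{"claw":0.085,"tx":-0.006,"ty":0.037,"tz":0.0015,"wx":0,"wy":0,"wz":0},{"claw":0.085,"tx":-0.006,"ty":0.037,"tz":0.0015,"wx":0,"wy":0,"wz":0},{"claw":0.085,"tx":-0.006,"ty":0.037,"tz":0.0015,"wx":0,"wy":0,"wz":0},{"claw":0.085,"tx":0,"ty":0,"tz":0,"wx":0,"wy":0,"wz":7.6},{"claw":0.085,"tx":0,"ty":0,"tz":0,"wx":0,"wy":0,"wz":7.6},{"claw":0.085,"tx":0,"ty":0,"tz":0,"wx":0,"wy":0,"wz":7.6},{"claw":0.085,"tx":0,"ty":0,"tz":0,"wx":0,"wy":0,"wz":0}]'
python3 - <<'E'
from h import *
p,R=tool();print(p,yaw(R));c,im=snap("wrist","w3");np.savez("pics/w3.npz",*c)
cv2.imwrite("pics/w3b.png",cv2.convertScaleAbs(im[:,:,::-1],alpha=1.3))
E
```

```text
clock: 5.0
tool_pos: [0.442, 0.2597, 0.2011]
tool_rot: [-0.315, -3.125, 0.0]
contact_force: [-0.2, 0.2, 0.9]
gripper_width: 0.993
grip_force: 0.0
[0.44204713 0.25965984 0.20114947] (np.float64(168.50097771509203), np.float64(78.5009821426428))
```

View pics/w3b.png

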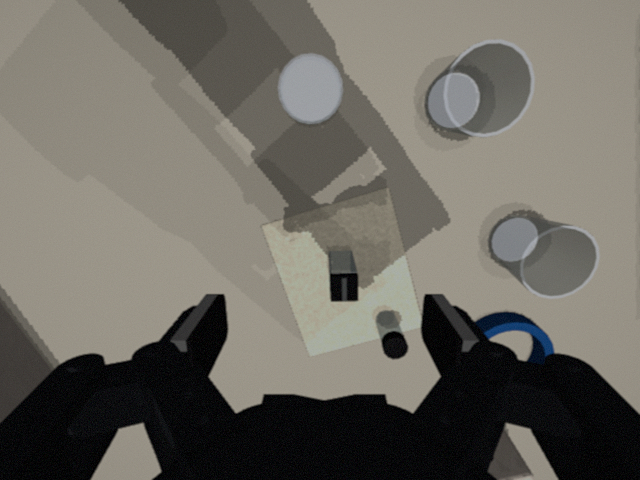

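The cell's cap is at columns 330–358 and rows 274–300. Its ridge is vertical in the image at column 344, so the tool is nearly aligned with it. The vial cap is at (395,346).

Run:
```python
from h import *
np.set_printoptions(precision=4,suppress=True)
z=np.load("pics/w3.npz");c=[z[k] for k in z.files];g=cv2.cvtColor(load("w3"),cv2.COLOR_BGR2GRAY)
print(g[250:304:3,326:364:2])
for thr in(30,40):
    m=np.zeros_like(g);m[255:306,320:368]=(g[255:306,320:368]<thr)
    m=cv2.morphologyEx(m,cv2.MORPH_CLOSE,np.ones((9,9)))
    k=max(cv2.findContours(m,0,2)[0],key=cv2.contourArea)
    print(cv2.boundingRect(k),cv2.minAreaRect(np.array([plane(c,q[0],.074)[:2] for q in k],np.float32)))
# ridge
pts=[]
for v in range(277,299):
    r=g[v,338:350].astype(float);r=np.clip(r-np.median(r)-4,0,None)
    if r.sum()>0: pts.append(plane(c,(338+(r*np.arange(12)).sum()/r.sum(),v),.074)[:2])
v=cv2.fitLine(np.array(pts,np.float32),cv2.DIST_HUBER,0,.01,.01).ravel();print("ridge",v,np.degrees(np.arctan(v[1]/v[0])))
# cell vs vial base check via two views
print(two(cal("top"),(204.5,238),c,(344,287)))
```

```text
[[ 82  71  69  69  69  71  73  74  70  69  67  69  67  81  90  90  88  89
   90]
 [ 78  64  53  62  64  63  62  63  61  63  62  62  58  67  88  84  84  86
   84]
 [125  69  53  62  62  63  62  61  62  63  63  62  54  52  86  89  88  85
   87]
 [125  85  53  61  63  64  65  63  64  64  59  61  57  49  74  90  88  90
   83]
 [118  93  55  71  61  62  64  63  64  63  62  64  58  50  63  88  86  83
   85]
 [120  90  48  62  62  63  62  62  63  63  63  64  55  50  51  81  87  87
   86]
 [127  98  54  62  63  63  63  64  62  62  62  64  55  50  51  71  84  83
   82]
 [127 106  51  74  71  74  72  70  75  74  72  70  66  56  56  63  86  82
   83]
 [128 117  32  17  16  21  18   5   7   1   7   0   2   0   3  11  72  85
   85]
 [128 119  34   9   9  11   7   9  18  15  19   9   8   8   4   5  67  87
   86]
 [130 120  33   4   9   5   5  15  43  48  35   7  11   9   5   7  65  85
   83]
 [129 128  44   6   6   4   8  10  39  51  37   8   6   9   1   7  64  88
   87]
 [130 127  49   8   6  15   7   7  42  49  34   4   6   9   7   6  75  94
   86]
 [128 128  45   0   4  13   9   9  39  50  40   0  10  12  11  11  99 129
  123]
 [128 129  71   8   8   7  12   5  38  51  36   9   9  10   7   9  96 129
  129]
 [127 129  78  11   3   5  12   2  39  49  37   5   3   3   4  11  98 129
  128]
 [127 126  81  11  12   5  10   1  35  47  36   0   6  11   5   7  97 126
  127]
 [128 129 114  76  77  75  79  77  86  91  89  87  84  87  89 104 124 133
  130]]
(331, 273, 27, 28) ((0.4959634244441986, 0.26503798365592957), (0.02293928526341915, 0.025957029312849045), 78.81794738769531)
(330, 273, 28, 28) ((0.49588343501091003, 0.2646241784095764), (0.02386585995554924, 0.026054078713059425), 78.76921081542969)
ridge [ 0.9848 -0.1739  0.4969  0.2648] -10.0123005
(array([0.4995, 0.2632, 0.0643]), np.float64(0.003805935825557228))
```

Run:
```python
from h import *
np.set_printoptions(precision=4,suppress=True)
z=np.load("pics/w3.npz");c=[z[k] for k in z.files]
a=plane(c,(344.3,279),.074);b=plane(c,(344.3,300.3),.074);l=plane(c,(330.3,290),.074);r=plane(c,(358,290),.074)
print(a,b,np.linalg.norm(a-b),np.linalg.norm(l-r));C=(a+b)/2;print(C)
go([C[0],C[1],.12],169.7)
```

```text
[0.4888 0.2667 0.074 ] [0.5091 0.2629 0.074 ] 0.020636180316477362 0.02457547557234395
[0.4989 0.2648 0.074 ]
shift mm (tool) [-54.7  16.3  81.2] turn deg [-0.0142 -0.0146 -0.953 ]
```

```bash
python3 -m creep '[{"claw":0.085,"tx":-0.027,"ty":0.0082,"tz":0,"wx":0,"wy":0,"wz":-1},{"claw":0.085,"tx":-0.0267,"ty":0.0082,"tz":0,"wx":0,"wy":0,"wz":0},{"claw":0.085,"tx":0,"ty":0,"tz":0.03,"wx":0,"wy":0,"wz":0},{"claw":0.085,"tx":0,"ty":0,"tz":0.03,"wx":0,"wy":0,"wz":0},{"claw":0.085,"tx":0,"ty":0,"tz":0.03,"wx":0,"wy":0,"wz":0},{"claw":0.085,"tx":0,"ty":0,"tz":0.03,"wx":0,"wy":0,"wz":0},{"claw":0.085,"tx":0,"ty":0,"tz":0.02,"wx":0,"wy":0,"wz":0},{"claw":0.085,"tx":0,"ty":0,"tz":0.012,"wx":0,"wy":0,"wz":0}]' &&
python3 -m creep '[{"claw":0.085,"tx":0,"ty":0,"tz":0,"wx":0,"wy":0,"wz":0},{"claw":0.085,"tx":0,"ty":0,"tz":0,"wx":0,"wy":0,"wz":0}]'
python3 - <<'E'
from h import *
p,R=tool();print(p,yaw(R));c,im=snap("wrist","w4");np.savez("pics/w4.npz",*c)
cv2.imwrite("pics/w4b.png",cv2.convertScaleAbs(im[120:480,120:520,::-1],alpha=1.6))
E
```

```text
clock: 5.85
tool_pos: [0.4973, 0.265, 0.0475]
tool_rot: [-0.28, -3.127, 0.002]
contact_force: [-0.4, -0.3, 0.4]
gripper_width: 0.993
grip_force: 0.0
clock: 6.05
tool_pos: [0.4985, 0.2657, 0.0499]
tool_rot: [0.281, 3.128, 0.001]
contact_force: [1.8, -0.7, 0.2]
gripper_width: 0.994
grip_force: 0.0
[0.49851888 0.26572731 0.04985324] (np.float64(169.71818985443193), np.float64(79.71820052365612))
```

View pics/w4b.png

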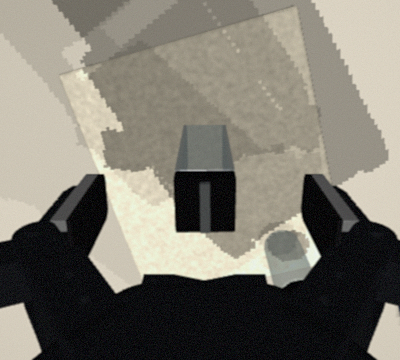

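The cell is centred between the fingers at crop column 204, its ridge is vertical, and a clear window faces the camera. That is right for gripping the ribbed sides. I'll check the offset along x, then close.

```bash
python3 - <<'E'
from h import *
np.set_printoptions(precision=4,suppress=True)
z=np.load("pics/w4.npz");c=[z[k] for k in z.files];g=cv2.cvtColor(load("w4"),cv2.COLOR_BGR2GRAY)
p,R=tool()
print(g[284:356,324],g[284:356,306]);print(g[330,290:362])
for v in(291,299,301,303,350,351): print(v,np.round(1000*R.T@(plane(c,(324.5,v),.074)-p),1))
E
python3 -m creep '[{"claw":0,"tx":0,"ty":0,"tz":0,"wx":0,"wy":0,"wz":0},{"claw":0,"tx":0,"ty":0,"tz":0,"wx":0,"wy":0,"wz":0},{"claw":0,"tx":0,"ty":0,"tz":0,"wx":0,"wy":0,"wz":0},{"claw":0,"tx":0,"ty":0,"tz":0,"wx":0,"wy":0,"wz":0},{"claw":0,"tx":0,"ty":0,"tz":0,"wx":0,"wy":0,"wz":0},{"claw":0,"tx":0,"ty":0,"tz":0,"wx":0,"wy":0,"wz":0},{"claw":0,"tx":0,"ty":0,"tz":0,"wx":0,"wy":0,"wz":0},{"claw":0,"tx":0,"ty":0,"tz":0,"wx":0,"wy":0,"wz":0}]'
```

```text
[ 74  75  72  72  72  88 104  53   1   0   7   7   0   2   0   5   4  15
  24  29  37  45  44  43  45  44  46  47  47  44  46  43  44  46  45  45
  46  46  43  45  43  45  44  42  41  44  45  46  44  44  46  46  42  44
  45  43  47  44  46  47  44  47  45  46  43  43  43  43  65 108 139 148] [ 58  56  54  57  61  78  93  47   2   4   7   5   6   0   6   0   6   5
   7   7   1   6   4   5   1   6   1   1   1   1   6   1   1   1   7   4
   6   3   5   9   3   2   3   1   6   3   6   5   6   6  12   7   7   3
   2   6   5   8  13   0   2   9   2   8   4   1   7  33  91 143 150 145]
[145 145 146 144 112  45   4   4   9   1   1  17   9   7   4   7   6   7
   7   8   8   8   9   4   3   8   8   5   0  20  39  43  43  43  45  45
  42  45  45  40  24   7   4   6   3   8   7  11   8   8   2  11   8  12
   2   5   6   8   2   4   2   9   2   5  22  58  85  93  95  92  92  92]
291 [ 16.2  -1.3 -23.7]
299 [ 12.8  -1.3 -23.7]
301 [ 11.9  -1.3 -23.7]
303 [ 11.   -1.3 -23.7]
350 [-10.5  -1.3 -23.7]
351 [-10.9  -1.3 -23.7]
clock: 6.9
tool_pos: [0.4983, 0.2657, 0.0498]
tool_rot: [0.282, 3.128, 0.001]
contact_force: [-0.9, -0.4, 6.4]
gripper_width: 0.282
grip_force: 59.2
```

```bash
python3 -m creep '[{"claw":0,"tx":0,"ty":0,"tz":-0.01,"wx":0,"wy":0,"wz":0},{"claw":0,"tx":0,"ty":0,"tz":-0.025,"wx":0,"wy":0,"wz":0},{"claw":0,"tx":0,"ty":0,"tz":-0.03,"wx":0,"wy":0,"wz":0},{"claw":0,"tx":0,"ty":0,"tz":-0.03,"wx":0,"wy":0,"wz":0},{"claw":0,"tx":0,"ty":0,"tz":-0.03,"wx":0,"wy":0,"wz":0},{"claw":0,"tx":0,"ty":0,"tz":-0.025,"wx":0,"wy":0,"wz":0},{"claw":0,"tx":-0.003,"ty":-0.0164,"tz":0,"wx":0,"wy":0,"wz":0},{"claw":0,"tx":-0.0059,"ty":-0.0335,"tz":0,"wx":0,"wy":0,"wz":0}]' &&
python3 -m creep '[{"claw":0,"tx":-0.0059,"ty":-0.0335,"tz":0,"wx":0,"wy":0,"wz":0},{"claw":0,"tx":-0.0059,"ty":-0.0335,"tz":0,"wx":0,"wy":0,"wz":0},{"claw":0,"tx":-0.0059,"ty":-0.0335,"tz":0,"wx":0,"wy":0,"wz":0},{"claw":0,"tx":-0.0059,"ty":-0.0335,"tz":0,"wx":0,"wy":0,"wz":0},{"claw":0,"tx":-0.0059,"ty":-0.0335,"tz":0,"wx":0,"wy":0,"wz":0},{"claw":0,"tx":-0.0059,"ty":-0.0335,"tz":0,"wx":0,"wy":0,"wz":0},{"claw":0,"tx":-0.0059,"ty":-0.0335,"tz":0,"wx":0,"wy":0,"wz":0},{"claw":0,"tx":-0.0059,"ty":-0.0335,"tz":0,"wx":0,"wy":0,"wz":0}]' &&
python3 -m creep '[{"claw":0,"tx":-0.0059,"ty":-0.0335,"tz":0,"wx":0,"wy":0,"wz":0},{"claw":0,"tx":-0.0059,"ty":-0.0335,"tz":0,"wx":0,"wy":0,"wz":0},{"claw":0,"tx":-0.0059,"ty":-0.0335,"tz":0,"wx":0,"wy":0,"wz":0},{"claw":0,"tx":-0.0059,"ty":-0.0335,"tz":0,"wx":0,"wy":0,"wz":0},{"claw":0,"tx":0,"ty":0,"tz":0,"wx":0,"wy":0,"wz":-7.1},{"claw":0,"tx":0,"ty":0,"tz":0,"wx":0,"wy":0,"wz":-7.1},{"claw":0,"tx":0,"ty":0,"tz":0,"wx":0,"wy":0,"wz":-7.1},{"claw":0,"tx":0,"ty":0,"tz":0,"wx":0,"wy":0,"wz":0}]'
python3 - <<'E'
from h import *
p,R=tool();print(p,yaw(R));c,im=snap("wrist","w5");np.savez("pics/w5.npz",*c)
cv2.imwrite("pics/w5b.png",cv2.convertScaleAbs(im[100:480,100:540,::-1],alpha=1.6))
go([.5154,-.189,.16],191.0)
E
```

```text
clock: 7.7
tool_pos: [0.4981, 0.2153, 0.2]
tool_rot: [0.278, 3.127, 0.002]
contact_force: [0.5, -0.2, -1.8]
gripper_width: 0.28
grip_force: 59.0
clock: 8.5
tool_pos: [0.4948, -0.0591, 0.1984]
tool_rot: [-0.283, -3.127, 0.0]
contact_force: [0.1, 0.1, -0.8]
gripper_width: 0.281
grip_force: 59.0
clock: 9.3
tool_pos: [0.4942, -0.1936, 0.1983]
tool_rot: [0.301, -3.125, -0.001]
contact_force: [0.6, 0.5, -1.6]
gripper_width: 0.277
grip_force: 59.1
[ 0.49416373 -0.19356609  0.19828473] (np.float64(-168.98995060256473), np.float64(101.00993274947729))
shift mm (tool) [-21.5   0.4  38.4] turn deg [ 0.05259026 -0.09226885 -0.19078721]
```

View pics/w5b.png

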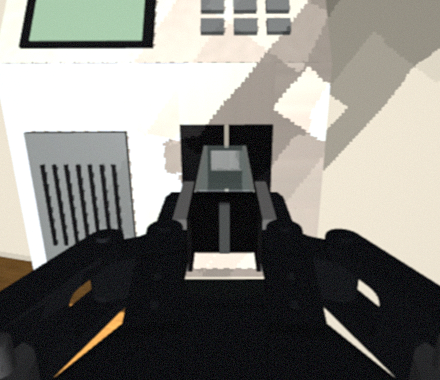

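The cell is held upright, with its ridge at crop column 224 and lined up with the front dash at crop column 226. The light path and window direction agree. Next I'll work out the cell's offset in the tool frame.

Run:
```python
from h import *
np.set_printoptions(precision=4,suppress=True)
z=np.load("pics/w5.npz");c=[z[k] for k in z.files];g=cv2.cvtColor(load("w5"),cv2.COLOR_BGR2GRAY)
p,R=tool()
print(g[285:360:1,324]);print(g[335,310:340])
for q in((324,292),(324,302),(324,351)): print(q,np.round(1000*R.T@(plane(c,q,p[2]+.0242)-p),1))
# front dash visible: centre col per row
for v in range(226,246,3):
    r=g[v,315:338].astype(float);r=np.clip(r-60,0,None);u=315+(r*np.arange(23)).sum()/max(r.sum(),1);print(v,round(u,1),plane(c,(u,v),.1)[:2],end=" ")
```

```text
[ 45  45  45  58  76  88  60  18   3   3   4  12   7   7   6   1  10  22
  35  39  45  47  52  51  48  49  50  50  52  50  52  48  50  49  51  48
  51  50  53  50  51  50  51  49  50  51  52  51  50  51  49  51  50  49
  48  51  50  51  50  50  50  52  49  51  50  47  46  51  97 149 157 155
 153 152 155]
[ 6  9  5  4  2  3  6  7 11 36 50 50 51 50 49 50 52 48 50 38 17  6 10  3
  9  8  8 10  6  1]
(324, 292) [ 16.3  -1.2 -24.2]
(324, 302) [ 12.   -1.2 -24.2]
(324, 351) [-10.3  -1.1 -24.2]
226 326.0 [ 0.4827 -0.1954] 229 326.0 [ 0.485 -0.195] 232 326.0 [ 0.4873 -0.1945] 235 326.0 [ 0.4896 -0.1941] 238 326.0 [ 0.4919 -0.1936] 241 326.0 [ 0.4942 -0.1932] 244 326.0 [ 0.4965 -0.1927]
```

```bash
python3 -m creep '[{"claw":0,"tx":-0.0115,"ty":0.0005,"tz":0,"wx":0,"wy":0,"wz":0},{"claw":0,"tx":-0.011,"ty":0.0005,"tz":0,"wx":0,"wy":0,"wz":0},{"claw":0,"tx":0,"ty":0,"tz":0.02,"wx":0,"wy":0,"wz":0},{"claw":0,"tx":0,"ty":0,"tz":0.018,"wx":0,"wy":0,"wz":0},{"claw":0,"tx":0,"ty":0,"tz":0.005,"wx":0,"wy":0,"wz":0},{"claw":0,"tx":0,"ty":0,"tz":0,"wx":0,"wy":0,"wz":0},{"claw":0,"tx":0,"ty":0,"tz":0,"wx":0,"wy":0,"wz":0}]'
python3 - <<'E'
from h import *
p,R=tool();print(p,yaw(R));go([.5163,-.1882,.148],191.0)
c,im=snap("wrist","w6")
E
```

```text
clock: 10.05
tool_pos: [0.5182, -0.188, 0.1568]
tool_rot: [-0.301, 3.126, -0.001]
contact_force: [0.7, -0.2, -0.6]
gripper_width: 0.28
grip_force: 59.2
[ 0.51821142 -0.1880267   0.15684401] (np.float64(-169.0184205589075), np.float64(100.98156066461809))
shift mm (tool) [1.9 0.2 8.8] turn deg [-0.02579321  0.04171585 -0.01842995]
```

```bash
python3 -m creep '[{"claw":0,"tx":0.0019,"ty":0,"tz":0,"wx":0,"wy":0,"wz":0},{"claw":0,"tx":0,"ty":0,"tz":0.004,"wx":0,"wy":0,"wz":0},{"claw":0,"tx":0,"ty":0,"tz":0.004,"wx":0,"wy":0,"wz":0},{"claw":0,"tx":0,"ty":0,"tz":0.003,"wx":0,"wy":0,"wz":0},{"claw":0,"tx":0,"ty":0,"tz":0,"wx":0,"wy":0,"wz":0}]'
python3 -m creep '[{"claw":0,"tx":0,"ty":0,"tz":0.002,"wx":0,"wy":0,"wz":0},{"claw":0,"tx":0,"ty":0,"tz":0.002,"wx":0,"wy":0,"wz":0},{"claw":0,"tx":0,"ty":0,"tz":0,"wx":0,"wy":0,"wz":0}]'
```

```text
clock: 10.6
tool_pos: [0.5152, -0.1882, 0.1447]
tool_rot: [0.301, -3.126, -0.001]
contact_force: [-0.3, -0.2, -2.3]
gripper_width: 0.284
grip_force: 59.2
clock: 10.9
tool_pos: [0.5155, -0.1883, 0.141]
tool_rot: [0.301, -3.127, -0.0]
contact_force: [-0.2, 0.7, -0.8]
gripper_width: 0.282
grip_force: 59.2
```

```bash
python3 -m creep '[{"claw":0,"tx":0,"ty":0,"tz":0.002,"wx":0,"wy":0,"wz":0},{"claw":0,"tx":0,"ty":0,"tz":0.002,"wx":0,"wy":0,"wz":0},{"claw":0,"tx":0,"ty":0,"tz":0.002,"wx":0,"wy":0,"wz":0},{"claw":0,"tx":0,"ty":0,"tz":0,"wx":0,"wy":0,"wz":0}]'
python3 -m creep '[{"claw":0,"tx":0,"ty":0,"tz":0.0015,"wx":0,"wy":0,"wz":0},{"claw":0,"tx":0,"ty":0,"tz":0.0015,"wx":0,"wy":0,"wz":0},{"claw":0,"tx":0,"ty":0,"tz":0,"wx":0,"wy":0,"wz":0}]'
```

```text
clock: 11.3
tool_pos: [0.5154, -0.1883, 0.135]
tool_rot: [0.301, -3.127, -0.0]
contact_force: [0.8, 0.2, -1.5]
gripper_width: 0.278
grip_force: 59.2
clock: 11.6
tool_pos: [0.5155, -0.1884, 0.1321]
tool_rot: [0.301, -3.127, -0.0]
contact_force: [0.0, -0.4, -1.6]
gripper_width: 0.277
grip_force: 59.2
```

```bash
python3 -m creep '[{"claw":0,"tx":0,"ty":0,"tz":0.001,"wx":0,"wy":0,"wz":0},{"claw":0,"tx":0,"ty":0,"tz":0.001,"wx":0,"wy":0,"wz":0},{"claw":0,"tx":0,"ty":0,"tz":0,"wx":0,"wy":0,"wz":0}]'
python3 -m creep '[{"claw":0,"tx":0,"ty":0,"tz":0.001,"wx":0,"wy":0,"wz":0},{"claw":0,"tx":0,"ty":0,"tz":0.001,"wx":0,"wy":0,"wz":0},{"claw":0,"tx":0,"ty":0,"tz":0,"wx":0,"wy":0,"wz":0}]'
python3 -m creep '[{"claw":0,"tx":0,"ty":0,"tz":0.001,"wx":0,"wy":0,"wz":0},{"claw":0,"tx":0,"ty":0,"tz":0.001,"wx":0,"wy":0,"wz":0},{"claw":0,"tx":0,"ty":0,"tz":0,"wx":0,"wy":0,"wz":0}]'
```

```text
clock: 11.9
tool_pos: [0.5159, -0.1887, 0.1305]
tool_rot: [-0.301, 3.126, -0.001]
contact_force: [0.2, -1.2, -0.2]
gripper_width: 0.278
grip_force: 59.3
clock: 12.2
tool_pos: [0.5162, -0.1889, 0.1286]
tool_rot: [-0.301, 3.126, -0.002]
contact_force: [1.6, -4.3, 1.5]
gripper_width: 0.281
grip_force: 59.5
clock: 12.5
tool_pos: [0.5161, -0.1889, 0.1264]
tool_rot: [-0.301, 3.126, -0.002]
contact_force: [2.3, -5.4, 0.9]
gripper_width: 0.278
grip_force: 59.5
```

```bash
ok(){ python3 -c "
from rig import status;s=status.get_state();print(s['tool_pos'],s['contact_force']);exit(s['contact_force'][2]>9)"; }
python3 -m creep '[{"claw":0,"tx":0,"ty":0,"tz":0.001,"wx":0,"wy":0,"wz":0},{"claw":0,"tx":0,"ty":0,"tz":0.001,"wx":0,"wy":0,"wz":0},{"claw":0,"tx":0,"ty":0,"tz":0,"wx":0,"wy":0,"wz":0}]' >/dev/null && ok &&
python3 -m creep '[{"claw":0,"tx":0,"ty":0,"tz":0.001,"wx":0,"wy":0,"wz":0},{"claw":0,"tx":0,"ty":0,"tz":0.001,"wx":0,"wy":0,"wz":0},{"claw":0,"tx":0,"ty":0,"tz":0,"wx":0,"wy":0,"wz":0}]' >/dev/null && ok &&
python3 -m creep '[{"claw":0,"tx":0,"ty":0,"tz":0.001,"wx":0,"wy":0,"wz":0},{"claw":0,"tx":0,"ty":0,"tz":0.001,"wx":0,"wy":0,"wz":0},{"claw":0,"tx":0,"ty":0,"tz":0,"wx":0,"wy":0,"wz":0}]' >/dev/null && ok &&
python3 -m creep '[{"claw":0,"tx":0,"ty":0,"tz":0.001,"wx":0,"wy":0,"wz":0},{"claw":0,"tx":0,"ty":0,"tz":0.001,"wx":0,"wy":0,"wz":0},{"claw":0,"tx":0,"ty":0,"tz":0,"wx":0,"wy":0,"wz":0}]' >/dev/null && ok
```

```text
[ 0.51608407 -0.18887333  0.1243775 ] [ 1.47000841 -5.09098586  1.32175191]False
```

```bash
cat > ok.py <<'E'
from rig import status
s=status.get_state();print(s['clock'],s['tool_pos'],s['contact_force']);raise SystemExit(int(s['contact_force'][2]>9))
E
python3 -m creep '[{"claw":0,"tx":0,"ty":0,"tz":0.001,"wx":0,"wy":0,"wz":0},{"claw":0,"tx":0,"ty":0,"tz":0.001,"wx":0,"wy":0,"wz":0},{"claw":0,"tx":0,"ty":0,"tz":0,"wx":0,"wy":0,"wz":0}]' >/dev/null && python3 ok.py &&
python3 -m creep '[{"claw":0,"tx":0,"ty":0,"tz":0.001,"wx":0,"wy":0,"wz":0},{"claw":0,"tx":0,"ty":0,"tz":0.001,"wx":0,"wy":0,"wz":0},{"claw":0,"tx":0,"ty":0,"tz":0,"wx":0,"wy":0,"wz":0}]' >/dev/null && python3 ok.py &&
python3 -m creep '[{"claw":0,"tx":0,"ty":0,"tz":0.001,"wx":0,"wy":0,"wz":0},{"claw":0,"tx":0,"ty":0,"tz":0.001,"wx":0,"wy":0,"wz":0},{"claw":0,"tx":0,"ty":0,"tz":0,"wx":0,"wy":0,"wz":0}]' >/dev/null && python3 ok.py &&
python3 -m creep '[{"claw":0,"tx":0,"ty":0,"tz":0.001,"wx":0,"wy":0,"wz":0},{"claw":0,"tx":0,"ty":0,"tz":0.001,"wx":0,"wy":0,"wz":0},{"claw":0,"tx":0,"ty":0,"tz":0,"wx":0,"wy":0,"wz":0}]' >/dev/null && python3 ok.py
```

```text
13.1 [ 0.51603893 -0.18888548  0.12232128] [ 1.4031474  -5.38236491  1.47688209]
13.4 [ 0.51603535 -0.18887716  0.12031063] [ 1.48359395 -5.42094661  1.62488977]
13.7 [ 0.51604181 -0.1889058   0.11829719] [ 1.24924566 -6.49327949  0.69522666]
14.0 [ 0.516218   -0.18888189  0.11774943] [-2.28748257 -3.76196311 15.28191577]
```

```bash
python3 -m creep '[{"claw":0,"tx":0,"ty":0,"tz":-0.0008,"wx":0,"wy":0,"wz":0},{"claw":0,"tx":0,"ty":0,"tz":0,"wx":0,"wy":0,"wz":0}]' &&
python3 -m creep '[{"claw":0.06,"tx":0,"ty":0,"tz":0,"wx":0,"wy":0,"wz":0},{"claw":0.06,"tx":0,"ty":0,"tz":0,"wx":0,"wy":0,"wz":0},{"claw":0.06,"tx":0,"ty":0,"tz":0,"wx":0,"wy":0,"wz":0},{"claw":0.06,"tx":0,"ty":0,"tz":0,"wx":0,"wy":0,"wz":0},{"claw":0.06,"tx":0,"ty":0,"tz":0,"wx":0,"wy":0,"wz":0}]' &&
python3 -m creep '[{"claw":0.06,"tx":0,"ty":0,"tz":-0.01,"wx":0,"wy":0,"wz":0},{"claw":0.06,"tx":0,"ty":0,"tz":-0.015,"wx":0,"wy":0,"wz":0},{"claw":0.06,"tx":0,"ty":0,"tz":-0.02,"wx":0,"wy":0,"wz":0},{"claw":0.06,"tx":0,"ty":0,"tz":-0.02,"wx":0,"wy":0,"wz":0},{"claw":0.06,"tx":0,"ty":0,"tz":0,"wx":0,"wy":0,"wz":0},{"claw":0.06,"tx":0,"ty":0,"tz":0,"wx":0,"wy":0,"wz":0}]'
python3 - <<'E'
from h import *
p,R=tool();print(p,yaw(R));c,im=snap("wrist","w7");np.savez("pics/w7.npz",*c)
w=cv2.resize(im[180:460,180:460,::-1],(560,560));cv2.imwrite("pics/w7b.png",cv2.convertScaleAbs(w,alpha=1.5))
E
```

```text
clock: 14.2
tool_pos: [0.5161, -0.1889, 0.1178]
tool_rot: [-0.301, 3.126, -0.002]
contact_force: [0.1, -5.5, 7.7]
gripper_width: 0.281
grip_force: 60.2
clock: 14.7
tool_pos: [0.5154, -0.1881, 0.1169]
tool_rot: [0.301, -3.127, -0.001]
contact_force: [-0.3, -0.9, -0.5]
gripper_width: 0.702
grip_force: 0.0
clock: 15.3
tool_pos: [0.5158, -0.1884, 0.1827]
tool_rot: [-0.301, 3.126, -0.001]
contact_force: [-0.3, 0.4, -0.1]
gripper_width: 0.706
grip_force: 0.0
[ 0.51580366 -0.18843208  0.18272654] (np.float64(-169.0125342092847), np.float64(100.98742052829172))
```

View pics/w7b.png

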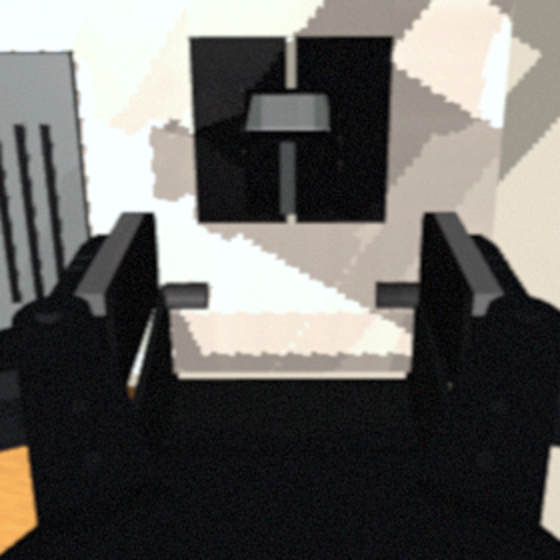

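The cell stands in the well with its ridge (crop column 288) in line with the dashes (column 290). To be sure it is home, I'll press gently on the cap with the fingers shut.

```bash
python3 -m creep '[{"claw":0,"tx":0,"ty":0,"tz":0,"wx":0,"wy":0,"wz":0},{"claw":0,"tx":0,"ty":0,"tz":0,"wx":0,"wy":0,"wz":0},{"claw":0,"tx":0,"ty":0,"tz":0,"wx":0,"wy":0,"wz":0},{"claw":0,"tx":0,"ty":0,"tz":0,"wx":0,"wy":0,"wz":0},{"claw":0,"tx":0,"ty":0,"tz":0,"wx":0,"wy":0,"wz":0},{"claw":0,"tx":0,"ty":0,"tz":0.012,"wx":0,"wy":0,"wz":0},{"claw":0,"tx":0,"ty":0,"tz":0.012,"wx":0,"wy":0,"wz":0},{"claw":0,"tx":0,"ty":0,"tz":0.006,"wx":0,"wy":0,"wz":0}]' && python3 -m creep '[{"claw":0,"tx":0,"ty":0,"tz":0.002,"wx":0,"wy":0,"wz":0},{"claw":0,"tx":0,"ty":0,"tz":0.0015,"wx":0,"wy":0,"wz":0},{"claw":0,"tx":0,"ty":0,"tz":0,"wx":0,"wy":0,"wz":0},{"claw":0,"tx":0,"ty":0,"tz":0,"wx":0,"wy":0,"wz":0}]' >/dev/null && python3 ok.py &&
python3 -m creep '[{"claw":0,"tx":0,"ty":0,"tz":0.001,"wx":0,"wy":0,"wz":0},{"claw":0,"tx":0,"ty":0,"tz":0.001,"wx":0,"wy":0,"wz":0},{"claw":0,"tx":0,"ty":0,"tz":0,"wx":0,"wy":0,"wz":0}]' >/dev/null && python3 ok.py &&
python3 -m creep '[{"claw":0,"tx":0,"ty":0,"tz":0.001,"wx":0,"wy":0,"wz":0},{"claw":0,"tx":0,"ty":0,"tz":0,"wx":0,"wy":0,"wz":0}]' >/dev/null && python3 ok.py &&
python3 -m creep '[{"claw":0,"tx":0,"ty":0,"tz":0.001,"wx":0,"wy":0,"wz":0},{"claw":0,"tx":0,"ty":0,"tz":0,"wx":0,"wy":0,"wz":0}]' >/dev/null && python3 ok.py
```

```text
clock: 16.15
tool_pos: [0.5146, -0.188, 0.1502]
tool_rot: [0.301, -3.125, -0.002]
contact_force: [-0.5, -0.2, -0.6]
gripper_width: 0.001
grip_force: 0.0
16.55 [ 0.51584326 -0.18845334  0.14889151] [ 0.12581407  0.58888065 -0.73048582]
16.85 [ 0.51556342 -0.18837667  0.14662967] [ 0.14172718 -0.57910724  0.93208474]
17.05 [ 0.5155492  -0.18834016  0.14555097] [-0.01663899  0.14918838 -0.69919392]
17.25 [ 0.51551064 -0.18834892  0.14448499] [ 0.09121366  0.58539048 -0.13139005]
```

```bash
python3 -m creep '[{"claw":0,"tx":0,"ty":0,"tz":0.001,"wx":0,"wy":0,"wz":0},{"claw":0,"tx":0,"ty":0,"tz":0,"wx":0,"wy":0,"wz":0}]' >/dev/null && python3 ok.py &&
python3 -m creep '[{"claw":0,"tx":0,"ty":0,"tz":0.001,"wx":0,"wy":0,"wz":0},{"claw":0,"tx":0,"ty":0,"tz":0,"wx":0,"wy":0,"wz":0}]' >/dev/null && python3 ok.py &&
python3 -m creep '[{"claw":0,"tx":0,"ty":0,"tz":0.001,"wx":0,"wy":0,"wz":0},{"claw":0,"tx":0,"ty":0,"tz":0,"wx":0,"wy":0,"wz":0}]' >/dev/null && python3 ok.py &&
python3 -m creep '[{"claw":0,"tx":0,"ty":0,"tz":0.001,"wx":0,"wy":0,"wz":0},{"claw":0,"tx":0,"ty":0,"tz":0,"wx":0,"wy":0,"wz":0}]' >/dev/null && python3 ok.py
```

```text
17.45 [ 0.51551491 -0.18836002  0.14348964] [0.27707852 0.13808197 0.13233029]
17.65 [ 0.51552961 -0.18834449  0.14250328] [ 0.50581902 -1.35164199 -0.58257379]
17.85 [ 0.51582727 -0.188406    0.14204906] [-0.67080863  0.88104208  4.16444342]
18.05 [ 0.51600359 -0.18843706  0.14198453] [-4.05502358  2.12971463 13.31670305]
```

A firm stop: 13 N with only 0.06 mm of movement, so the cell is home. Next I'll lift clear and get the cover angle from the top view, using the near edge of the cover's front wall.

```bash
python3 -m creep '[{"claw":0,"tx":0,"ty":0,"tz":-0.01,"wx":0,"wy":0,"wz":0},{"claw":0,"tx":0,"ty":0,"tz":-0.025,"wx":0,"wy":0,"wz":0},{"claw":0,"tx":0,"ty":0,"tz":-0.03,"wx":0,"wy":0,"wz":0},{"claw":0,"tx":0,"ty":0,"tz":-0.03,"wx":0,"wy":0,"wz":0},{"claw":0,"tx":0,"ty":0,"tz":-0.03,"wx":0,"wy":0,"wz":0},{"claw":0,"tx":0,"ty":0,"tz":-0.03,"wx":0,"wy":0,"wz":0},{"claw":0,"tx":0,"ty":0,"tz":-0.02,"wx":0,"wy":0,"wz":0},{"claw":0,"tx":0,"ty":0,"tz":0,"wx":0,"wy":0,"wz":0}]'
python3 - <<'E'
from h import *
np.set_printoptions(precision=4,suppress=True)
ct=cal("top");H=np.array([.5749,-.1766,.1]);a=np.radians(11);X=np.array([np.cos(a),np.sin(a),0]);Y=np.array([-np.sin(a),np.cos(a),0])
loc=lambda P:np.array([(P-H)@X,(P-H)@Y,P[2]-.1])*1000
for q in((380,181.7),(430,171.7),(375.7,158.3),(425,150)): print(q,loc(plane(ct,q,.218)),loc(plane(ct,q,.23)))
# predicted outline for candidate angles, to compare
for th in(1.6,1.7,1.8):
    U=-np.cos(th)*X+np.array([0,0,np.sin(th)]);N=np.sin(th)*X+np.array([0,0,np.cos(th)])
    print(th,[proj(ct,H+U*u/1000+N*n/1000+Y*y/1000).round(1) for u,n,y in((120,0,50),(120,0,-50),(120,54,50),(120,54,-50),(142,11.5,25),(142,11.5,-25))])
c,im=snap("wrist","w8");np.savez("pics/w8.npz",*c);cv2.imwrite("pics/w8b.png",cv2.convertScaleAbs(im[:,:,::-1],alpha=1.8))
E
```

```text
clock: 18.85
tool_pos: [0.5171, -0.189, 0.319]
tool_rot: [-0.3, 3.122, -0.004]
contact_force: [0.0, -0.5, 0.3]
gripper_width: 0.003
grip_force: 0.0
(380, 181.7) [ 24.7616  54.2556 118.    ] [ 22.4108  56.8167 130.    ]
(430, 171.7) [ 24.2864 -47.8262 118.    ] [ 21.9421 -43.8577 130.    ]
(375.7, 158.3) [ 72.9832  51.9721 118.    ] [ 69.9675  54.5646 130.    ]
(425, 150) [ 69.5606 -48.578  118.    ] [ 66.5921 -44.5991 130.    ]
1.6 [array([384.7, 191.4]), array([433.8, 181.3]), array([378.4, 165.5]), array([427.2, 155.6]), array([397.8, 180.4]), array([423. , 175.2])]
1.7 [array([383.2, 185.7]), array([432.3, 175.6]), array([376.6, 160.8]), array([425., 151.]), array([395.9, 173.7]), array([421. , 168.6])]
1.8 [array([381.7, 180.2]), array([430.5, 170.2]), array([374.9, 156.7]), array([422.7, 147. ]), array([393.9, 167.4]), array([418.8, 162.4])]
```

View pics/w8b.png

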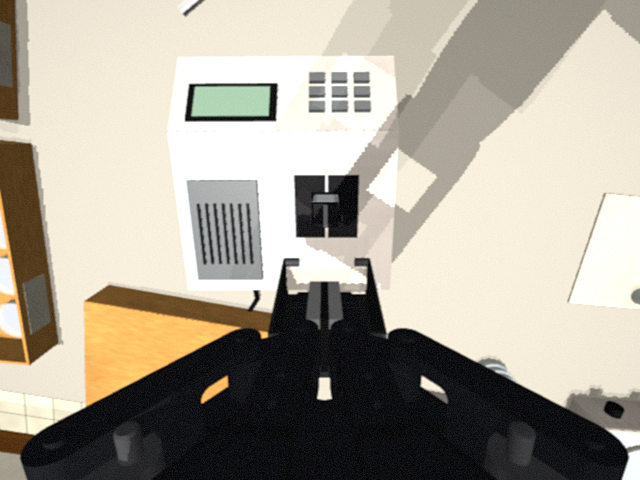

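The wrist view shows the cell in place and the cover upright behind it. The top-view edge gives a cover angle of about 1.77 rad. Next I'll work out the push path.

Run:
```python
from h import *
np.set_printoptions(precision=1,suppress=True)
H=np.array([.5749,-.1766,.1]);a=np.radians(11);X=np.array([np.cos(a),np.sin(a),0])
def P(th,lead=0):
    u=130+5*max(0,np.cos(th))**2;n=11.5+11*abs(np.sin(th))-lead
    return np.array([-np.cos(th)*u+np.sin(th)*n,np.sin(th)*u+np.cos(th)*n])
go(H+X*.0532+[0,0,.219],191.0)
go(H+X*.0532+[0,0,.1218],191.0)
prev=np.array([53.2,121.8])
for th in [1.77,1.65,1.53,1.41,1.29,1.17,1.05,.93,.81,.69,.57,.45,.35,.25,.15,.08,0]:
    q=P(th,0);print(th,q,"tx,tz mm",-(q-prev));prev=q
```

```text
shift mm (tool) [-113.1    0.6   -1.7] turn deg [-0.1  0.2 -0. ]
shift mm (tool) [-112.9    0.8   95.5] turn deg [-0.1  0.2 -0. ]
1.77 [ 47.6 123. ] tx,tz mm [ 5.6 -1.2]
1.65 [ 32.7 127.8] tx,tz mm [14.9 -4.8]
1.53 [ 17.2 130.8] tx,tz mm [15.5 -3. ]
1.41 [  1.2 132. ] tx,tz mm [15.9 -1.2]
1.29 [-14.9 131.4] tx,tz mm [16.2  0.6]
1.17 [-31.1 128.8] tx,tz mm [16.2  2.6]
1.05 [-47.  124.3] tx,tz mm [15.9  4.5]
0.93 [-62.5 117.8] tx,tz mm [15.5  6.5]
0.81 [-77.2 109.3] tx,tz mm [14.7  8.5]
0.69 [-90.8  98.9] tx,tz mm [13.6 10.4]
0.57 [-103.    86.7] tx,tz mm [12.2 12.2]
0.45 [-113.6   73. ] tx,tz mm [10.6 13.8]
0.35 [-121.    60.4] tx,tz mm [ 7.4 12.5]
0.25 [-127.    47.1] tx,tz mm [ 6.  13.3]
0.15 [-131.4   33.2] tx,tz mm [ 4.4 13.9]
0.08 [-133.5   23.1] tx,tz mm [ 2.1 10. ]
0 [-135.    11.5] tx,tz mm [ 1.5 11.6]
```

```bash
python3 -m creep '[{"claw":0,"tx":-0.03,"ty":0,"tz":0,"wx":0,"wy":0,"wz":0},{"claw":0,"tx":-0.03,"ty":0,"tz":0,"wx":0,"wy":0,"wz":0},{"claw":0,"tx":-0.03,"ty":0,"tz":0,"wx":0,"wy":0,"wz":0},{"claw":0,"tx":-0.023,"ty":0,"tz":0,"wx":0,"wy":0,"wz":0},{"claw":0,"tx":0,"ty":0,"tz":0.025,"wx":0,"wy":0,"wz":0},{"claw":0,"tx":0,"ty":0,"tz":0.025,"wx":0,"wy":0,"wz":0},{"claw":0,"tx":0,"ty":0,"tz":0,"wx":0,"wy":0,"wz":0},{"claw":0,"tx":0,"ty":0,"tz":0,"wx":0,"wy":0,"wz":0}]'
python3 - <<'E'
from h import *
np.set_printoptions(precision=4,suppress=True)
H=np.array([.5749,-.1766,.1]);a=np.radians(11);X=np.array([np.cos(a),np.sin(a),0]);go(H+X*.0532+[0,0,.1218],191.0)
c,im=snap("scene","s9");snap("top","t9")
cv2.imwrite("pics/s9b.png",cv2.convertScaleAbs(cv2.resize(im[160:400,180:420,::-1],(600,600),interpolation=cv2.INTER_CUBIC),alpha=1.7))
E
```

```text
clock: 19.7
tool_pos: [0.6259, -0.1667, 0.2645]
tool_rot: [0.3, -3.125, -0.002]
contact_force: [0.4, 0.1, -1.2]
gripper_width: 0.001
grip_force: 0.0
shift mm (tool) [-1.4 -0.1 42.7] turn deg [ 0.0713 -0.1425 -0.0173]
```

View pics/s9b.png

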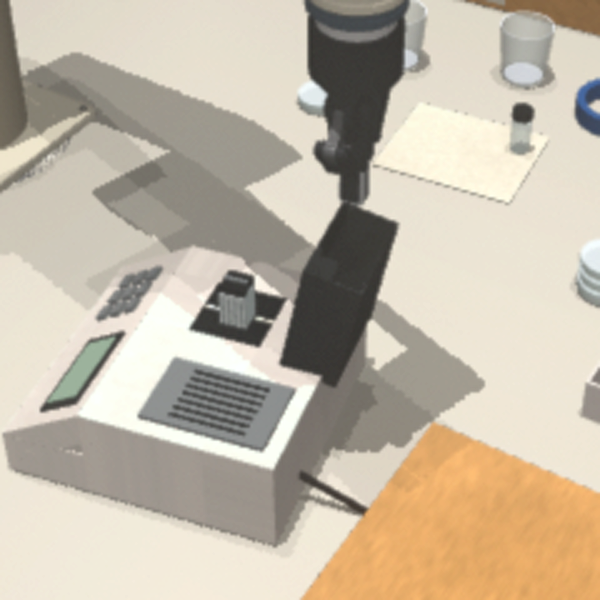

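The cell stands upright in the well, and the fingertip is above the cover's front wall, which now faces up. I'll check the cover-angle hypothesis against the scene view before going down.

Run:
```python
from h import *
cs=cal("scene");H=np.array([.5749,-.1766,.1]);a=np.radians(11);X=np.array([np.cos(a),np.sin(a),0]);Y=np.array([-np.sin(a),np.cos(a),0])
f=lambda P:((proj(cs,P)-[180,160])*2.5).round(0)
for th in(1.7,1.77,1.84):
    U=-np.cos(th)*X+np.array([0,0,np.sin(th)]);N=np.sin(th)*X+np.array([0,0,np.cos(th)])
    print(th,*[f(H+U*u/1000+N*n/1000+Y*y/1000) for u,n,y in((120,0,50),(120,0,-50),(120,54,50),(120,54,-50),(142,11.5,25),(142,11.5,-25),(120,11.5,25),(120,11.5,-25))])
print("tip",f(tool()[0]),"target",f(H+X*.0532+[0,0,.1218]))
```

```text
1.7 [330. 197.] [289. 267.] [388. 216.] [349. 287.] [336. 199.] [315. 234.] [333. 218.] [312. 253.]
1.77 [339. 200.] [298. 270.] [396. 223.] [358. 294.] [346. 203.] [326. 238.] [342. 222.] [321. 257.]
1.84 [348. 204.] [307. 274.] [403. 229.] [366. 301.] [357. 209.] [337. 244.] [350. 226.] [330. 261.]
tip [352. 197.] target [352. 238.]
```

```bash
python3 -m creep '[{"claw":0,"tx":-0.0014,"ty":0,"tz":0.015,"wx":0,"wy":0,"wz":0},{"claw":0,"tx":0,"ty":0,"tz":0.015,"wx":0,"wy":0,"wz":0},{"claw":0,"tx":0,"ty":0,"tz":0.008,"wx":0,"wy":0,"wz":0},{"claw":0,"tx":0,"ty":0,"tz":0.004,"wx":0,"wy":0,"wz":0},{"claw":0,"tx":0,"ty":0,"tz":0,"wx":0,"wy":0,"wz":0},{"claw":0,"tx":0,"ty":0,"tz":0,"wx":0,"wy":0,"wz":0}]' >/dev/null && python3 ok.py &&
python3 -m creep '[{"claw":0,"tx":0.0028,"ty":0,"tz":-0.0006,"wx":0,"wy":0,"wz":0},{"claw":0,"tx":0.0028,"ty":0,"tz":-0.0006,"wx":0,"wy":0,"wz":0},{"claw":0,"tx":0.005,"ty":0,"tz":-0.0016,"wx":0,"wy":0,"wz":0},{"claw":0,"tx":0.005,"ty":0,"tz":-0.0016,"wx":0,"wy":0,"wz":0},{"claw":0,"tx":0.005,"ty":0,"tz":-0.0016,"wx":0,"wy":0,"wz":0}]'
```

```text
20.4 [ 0.62811519 -0.16661901  0.22378558] [ 0.10373172 -0.1682275   0.23301553]
clock: 20.9
tool_pos: [0.6072, -0.1706, 0.2299]
tool_rot: [-0.3, 3.127, -0.0]
contact_force: [1.5, 0.1, -1.0]
gripper_width: 0.001
grip_force: 0.6
```

```bash
python3 -m creep '[{"claw":0,"tx":0.0078,"ty":0,"tz":-0.0015,"wx":0,"wy":0,"wz":0},{"claw":0,"tx":0.0078,"ty":0,"tz":-0.0015,"wx":0,"wy":0,"wz":0},{"claw":0,"tx":0.008,"ty":0,"tz":-0.0006,"wx":0,"wy":0,"wz":0},{"claw":0,"tx":0.008,"ty":0,"tz":-0.0006,"wx":0,"wy":0,"wz":0},{"claw":0,"tx":0.0081,"ty":0,"tz":0.0003,"wx":0,"wy":0,"wz":0},{"claw":0,"tx":0.0081,"ty":0,"tz":0.0003,"wx":0,"wy":0,"wz":0}]' && python3 ok.py &&
python3 -m creep '[{"claw":0,"tx":0.0081,"ty":0,"tz":0.0013,"wx":0,"wy":0,"wz":0},{"claw":0,"tx":0.0081,"ty":0,"tz":0.0013,"wx":0,"wy":0,"wz":0},{"claw":0,"tx":0.008,"ty":0,"tz":0.0022,"wx":0,"wy":0,"wz":0},{"claw":0,"tx":0.008,"ty":0,"tz":0.0022,"wx":0,"wy":0,"wz":0},{"claw":0,"tx":0.0078,"ty":0,"tz":0.0032,"wx":0,"wy":0,"wz":0},{"claw":0,"tx":0.0078,"ty":0,"tz":0.0032,"wx":0,"wy":0,"wz":0}]'
python3 - <<'E'
from h import *
H=np.array([.5749,-.1766,.1]);a=np.radians(11);p,R=tool();d=p-H
print("x',y',z",d[0]*np.cos(a)+d[1]*np.sin(a),-d[0]*np.sin(a)+d[1]*np.cos(a),d[2])
E
```

```text
clock: 21.5
tool_pos: [0.5601, -0.1798, 0.2332]
tool_rot: [-0.301, 3.127, -0.0]
contact_force: [0.9, 0.2, 0.2]
gripper_width: -0.002
grip_force: 0.5
21.5 [ 0.56005563 -0.17975251  0.23324811] [0.94558509 0.22469682 0.16643718]
clock: 22.1
tool_pos: [0.5131, -0.1888, 0.2195]
tool_rot: [0.301, -3.127, -0.0]
contact_force: [1.3, 1.1, -0.2]
gripper_width: 0.001
grip_force: 0.4
x',y',z -0.06296171101785955 -0.00021168835556592894 0.11951110907906262
```

```bash
python3 -m creep '[{"claw":0,"tx":0.0074,"ty":0,"tz":0.0045,"wx":0,"wy":0,"wz":0},{"claw":0,"tx":0.0072,"ty":0,"tz":0.0045,"wx":0,"wy":0,"wz":0},{"claw":0,"tx":0.0068,"ty":0,"tz":0.0052,"wx":0,"wy":0,"wz":0},{"claw":0,"tx":0.0068,"ty":0,"tz":0.0052,"wx":0,"wy":0,"wz":0},{"claw":0,"tx":0.0061,"ty":0,"tz":0.0061,"wx":0,"wy":0,"wz":0},{"claw":0,"tx":0.0061,"ty":0,"tz":0.0061,"wx":0,"wy":0,"wz":0},{"claw":0,"tx":0.0053,"ty":0,"tz":0.0069,"wx":0,"wy":0,"wz":0},{"claw":0,"tx":0.0053,"ty":0,"tz":0.0069,"wx":0,"wy":0,"wz":0}]' && python3 ok.py &&
python3 -m creep '[{"claw":0,"tx":0.0037,"ty":0,"tz":0.0063,"wx":0,"wy":0,"wz":0},{"claw":0,"tx":0.0037,"ty":0,"tz":0.0063,"wx":0,"wy":0,"wz":0},{"claw":0,"tx":0.003,"ty":0,"tz":0.0067,"wx":0,"wy":0,"wz":0},{"claw":0,"tx":0.003,"ty":0,"tz":0.0067,"wx":0,"wy":0,"wz":0},{"claw":0,"tx":0,"ty":0,"tz":0,"wx":0,"wy":0,"wz":0}]'
python3 - <<'E'
from h import *
H=np.array([.5749,-.1766,.1]);a=np.radians(11);p,R=tool();d=p-H
print("x',y',z",d[0]*np.cos(a)+d[1]*np.sin(a),-d[0]*np.sin(a)+d[1]*np.cos(a),d[2])
E
```

```text
clock: 22.9
tool_pos: [0.4633, -0.1985, 0.1738]
tool_rot: [0.301, -3.127, -0.0]
contact_force: [0.5, 0.4, 0.3]
gripper_width: -0.001
grip_force: 0.3
22.9 [ 0.46330107 -0.1985112   0.17381206] [0.52056527 0.39157604 0.26566494]
clock: 23.4
tool_pos: [0.4496, -0.2007, 0.1474]
tool_rot: [0.3, -3.125, -0.002]
contact_force: [-1.4, -0.6, -0.5]
gripper_width: 0.0
grip_force: 0.0
x',y',z -0.12759171894327873 0.00022688866686013803 0.04736698754846322
```

```bash
python3 -m creep '[{"claw":0,"tx":0.0027,"ty":0,"tz":0.007,"wx":0,"wy":0,"wz":0},{"claw":0,"tx":0.0027,"ty":0,"tz":0.007,"wx":0,"wy":0,"wz":0},{"claw":0,"tx":0.0016,"ty":0,"tz":0.005,"wx":0,"wy":0,"wz":0},{"claw":0,"tx":0.001,"ty":0,"tz":0.005,"wx":0,"wy":0,"wz":0},{"claw":0,"tx":0.001,"ty":0,"tz":0.004,"wx":0,"wy":0,"wz":0},{"claw":0,"tx":0,"ty":0,"tz":0.003,"wx":0,"wy":0,"wz":0},{"claw":0,"tx":0,"ty":0,"tz":0,"wx":0,"wy":0,"wz":0}]' && python3 ok.py && 
python3 -m creep '[{"claw":0,"tx":0,"ty":0,"tz":0.002,"wx":0,"wy":0,"wz":0},{"claw":0,"tx":0,"ty":0,"tz":0,"wx":0,"wy":0,"wz":0}]' >/dev/null&& python3 ok.py && 
python3 -m creep '[{"claw":0,"tx":0,"ty":0,"tz":0.001,"wx":0,"wy":0,"wz":0},{"claw":0,"tx":0,"ty":0,"tz":0,"wx":0,"wy":0,"wz":0}]' >/dev/null&& python3 ok.py && 
python3 -m creep '[{"claw":0,"tx":0,"ty":0,"tz":0.001,"wx":0,"wy":0,"wz":0},{"claw":0,"tx":0,"ty":0,"tz":0,"wx":0,"wy":0,"wz":0}]' >/dev/null&& python3 ok.py && 
python3 -m creep '[{"claw":0,"tx":0,"ty":0,"tz":0.001,"wx":0,"wy":0,"wz":0},{"claw":0,"tx":0,"ty":0,"tz":0,"wx":0,"wy":0,"wz":0}]' >/dev/null&& python3 ok.py
```

```text
clock: 24.1
tool_pos: [0.4415, -0.2026, 0.117]
tool_rot: [0.301, -3.127, -0.001]
contact_force: [-1.0, -0.9, -0.0]
gripper_width: -0.003
grip_force: 0.0
24.1 [ 0.44154886 -0.20261239  0.11698536] [-0.9811138  -0.88013233 -0.04836688]
24.3 [ 0.44183824 -0.20271225  0.1153634 ] [-0.24070176 -0.02541454 -0.17280941]
24.5 [ 0.44183315 -0.20271911  0.11443343] [ 0.39259137 -0.24543987  0.1510972 ]
24.7 [ 0.44181368 -0.20271654  0.11339374] [-0.20880658 -0.06549449  0.65939263]
24.9 [ 0.44178413 -0.20268347  0.11234644] [-0.08725103  0.01419844  1.06751393]
```

```bash
python3 -m creep '[{"claw":0,"tx":0,"ty":0,"tz":0.001,"wx":0,"wy":0,"wz":0},{"claw":0,"tx":0,"ty":0,"tz":0,"wx":0,"wy":0,"wz":0}]' >/dev/null&& python3 ok.py && 
python3 -m creep '[{"claw":0,"tx":0,"ty":0,"tz":0.001,"wx":0,"wy":0,"wz":0},{"claw":0,"tx":0,"ty":0,"tz":0,"wx":0,"wy":0,"wz":0}]' >/dev/null&& python3 ok.py && 
python3 -m creep '[{"claw":0,"tx":0,"ty":0,"tz":0.001,"wx":0,"wy":0,"wz":0},{"claw":0,"tx":0,"ty":0,"tz":0,"wx":0,"wy":0,"wz":0}]' >/dev/null&& python3 ok.py && 
python3 -m creep '[{"claw":0,"tx":0,"ty":0,"tz":0.001,"wx":0,"wy":0,"wz":0},{"claw":0,"tx":0,"ty":0,"tz":0,"wx":0,"wy":0,"wz":0}]' >/dev/null&& python3 ok.py
```

```text
25.1 [ 0.44179548 -0.20273464  0.11150316] [-0.30342171  0.88781222  2.52696387]
25.3 [ 0.44185768 -0.20276701  0.11129574] [-4.21402182  2.09551372 12.36127618]
```

Firm stop at z = 0.1113, against 0.1115 expected with the cover closed. Now I'll retreat up and toward the front, then check.

```bash
python3 -m creep '[{"claw":0,"tx":0.002,"ty":0,"tz":-0.005,"wx":0,"wy":0,"wz":0},{"claw":0,"tx":0.01,"ty":0,"tz":-0.02,"wx":0,"wy":0,"wz":0},{"claw":0,"tx":0.01,"ty":0,"tz":-0.03,"wx":0,"wy":0,"wz":0},{"claw":0,"tx":0.01,"ty":0,"tz":-0.03,"wx":0,"wy":0,"wz":0},{"claw":0,"tx":0,"ty":0,"tz":-0.03,"wx":0,"wy":0,"wz":0},{"claw":0,"tx":0,"ty":0,"tz":0,"wx":0,"wy":0,"wz":0},{"claw":0,"tx":0,"ty":0,"tz":0,"wx":0,"wy":0,"wz":0}]'
python3 - <<'E'
from h import *
c,im=snap("scene","s10")
cv2.imwrite("pics/s10b.png",cv2.convertScaleAbs(cv2.resize(im[140:400,160:460,::-1],(690,598),interpolation=cv2.INTER_CUBIC),alpha=1.7))
E
```

```text
clock: 26.0
tool_pos: [0.4106, -0.209, 0.2259]
tool_rot: [-0.3, 3.126, -0.001]
contact_force: [0.3, -0.1, 0.1]
gripper_width: 0.0
grip_force: 0.0
```

View pics/s10b.png

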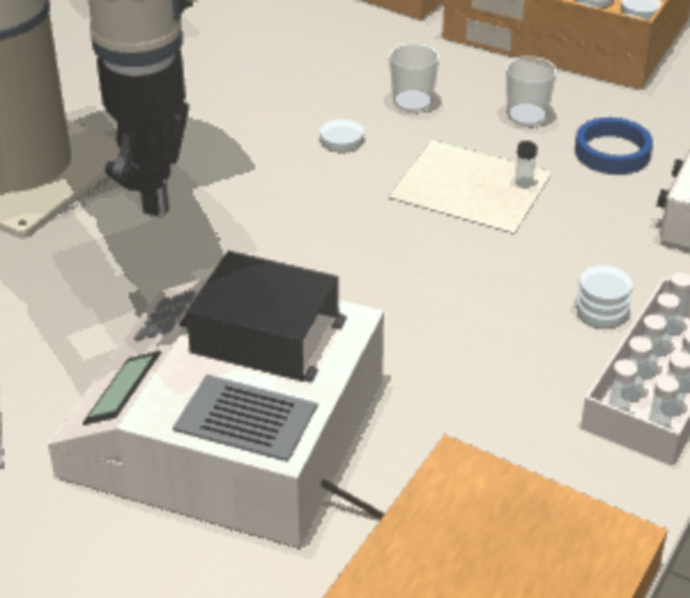

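The cover lies flat and closed on the deck at crop (265,310). The vial, cups, dishes and tape stand where they were, and the arm is clear.

```bash
python3 -c "
from rig import workorder
print(workorder.sign_off())"
```

```text
the job is handed in; nothing more can be done
None
```

The cell is in the well, pressed onto a firm stop with its clear faces along the light path; the cover is closed, nothing else looks moved in the last picture, and the job was handed in at about 26 s.

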